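# Make up two door-knob sets

## Robot

A 7-joint arm with a two-finger parallel gripper is mounted at the origin on the work surface. World frame = base frame: x ahead of the robot, y to its left, z up, the work surface at z = 0. Lengths are in m, angles in rad, forces in N, time in s.
With the tool pointing down it reaches from about 0.35 to 0.9 m from the base axis. Payload 8.1 kg.
Tool frame: the origin (TCP) lies between the finger pads; the fingertips stand 17 mm ahead of it and the grasp point (between the pads) lies 2 mm behind it; z points along the fingers, y is the line along which they close (so a half turn about z gives the same grasp; the last joint's range is limited). The gripper opens to 92 mm and grips with 3 to 60 N. Pads are 19 mm wide; open, the fingers measure 130 mm over their backs; the gripper's body (75 mm by 190 mm) begins 47 mm behind the grasp point.
Start: joints at [-1.307, 0.434, 0.025, 1.573, -0.012, 1.134, -0.075], TCP at [0.224, 0.583, 0.244] pointing down, gripper open.
Joint ranges: [-2.62, 2.62], [-0.44, 2.09], [-1.27, 1.32], [0.08, 2.57], [-1.32, 4.46], [0.12, 2], [-2.74, 2.74]. Speed limits (rad/s): [2.22, 2.22, 3.01, 3.01, 3.14, 3.14, 3.14].

## Interface

Orientations are given as a rotation vector (axis times angle).
In Python, from cell import observe, get_image, calibration, sign_off, look_for, regions_of, landmark_of gives the robot as it stands.
- The arm moves only by the tool jog_arm, never from a script. Its argument "plan" is a list of rows, each an object with "offset": the shift along the tool's x, y, z normalised to -1 to 1, where 1 is 0.15 m, a list of three; "twist": the turn, a rotation vector about the tool's x, y, z normalised to -1 to 1, where 1 is 2 pi rad, a list of three; "fingers": the gripper command: -1 is shut, 1 is fully open, values between are in proportion. In form: [{"offset": [x, y, z], "twist": [ax, ay, az], "fingers": fingers}, ...]. A call has 1 to 20 rows; each row is the pose to reach, as a shift and turn from the pose commanded when the call began, along the tool's axes at that moment, turning the shorter way round; what a row does not reach only later rows make up. A row lasts 1/8 s, in which the tool goes at most 62.5 mm and 10.7 degrees, less where a joint would pass 70% of its speed; a pose out of reach is approached as far as the arm can. A call with a number of a shift or a turn outside -1 to 1 is refused whole. A call with a gripper value outside its range is refused whole. The fingers move at their own pace and stop on an object; "newtons" is the grip in N (left out, the last holds). Time passes only in rows, so rows that repeat a pose let the fingers close. It gives the time, the measured TCP pose, the force, the opening and the grip force at its end, in the units of the state.
- observe(): the state, without advancing time (a new reading comes with each control period).
- get_image(name): name is "scene" or "top"; returns the picture (400x640x3 uint8, red, green, blue); there is no depth.
- calibration(name): a dict with "fov_y" (degrees; the focal length in pixels is half the picture's height over the tangent of half this angle, whatever the lens; pixels are square), "cx", "cy" (the principal point, pixels), "k1" (the pictures are not rectified: a ray, as slopes to the right and down, at radius r is drawn at 1 + k1 r^2 times it, then the intrinsics apply), "position" and "attitude" of the camera in the world. Camera axes: x right, y down, z forward; pixel columns grow to the right and rows downward; lengths in m; the calibration is good to about 2 mm. A picture is of the moment at which its call begins. calibration takes no time and is no camera call.
- sign_off(): hands the job in; it is judged then, once.
Trained networks look in the newest picture that a camera, given by its name, has taken for a name from the list of things; names that differ only in an ending like _2 or _b are one class to them, and where a whole thing is asked for, a point or a joint stands for the part that bears it (a point fixed in the world has none). Each returns a list of dicts, best first, with "conf" (0 to 1); they miss things now and then, are a little off and sometimes report something else, mostly with a low value. They report only what shows in the picture. A call takes as long as a camera call. They do not tell look-alikes from the thing itself.
- look_for(thing, camera): "box" ([left, top, width, height] as shares, 0 to 1, of the picture: columns of its width, rows of its height, round what is visible of it).
- regions_of(thing, camera): "region" (400x640 bool, what is visible of it) and "box" ([left, top, width, height] as shares, 0 to 1, of the picture: columns of its width, rows of its height, round what is visible of it).
- landmark_of(thing, camera): "at" ([row, column] as shares, 0 to 1, of the picture: columns of its width, rows of its height: a listed point, or the origin of a listed thing).
The state is a dict: "clock": time; "joints": joint angles; "dq": joint speeds; "joint_efforts": joint torques, N m; "position": TCP position; "ee_rot": TCP orientation; "force": force on the tool from outside, world axes, zero at the start; "ft_torque": the same for the moment, N m; "width": opening from 0.0 (shut) to 1.0 (fully open); "gripper_force": force on a finger pad.
Only numpy, scipy, OpenCV 4.12 (cv2) and the standard library are available. Lean on these libraries where they do the work, as an engineer would, in place of code of your own. Each camera call takes 0.05 s, during which the arm holds its last target. There are 200 camera calls.

## Task

Make up the two door-knob sets: stand the loose amber glass knob in the empty compartment of the tray that already holds the other amber knob, and the loose green one likewise beside the other green knob, carrying the glass upright and setting it down gently, not dropping it. Drop the spindle that matches each set's metal (brass for the brass-footed amber knobs, steel for the steel-footed green ones) end-down into the narrow holder in the middle of that set's tray. Leave the white knob and everything else on the bench where it is, and the knobs already in the trays standing in their compartments.

Things in the scene. Friction and masses are not known exactly. Their poses are not given: they have to be found in the camera images.
- knob_amber_mid (a point): the loose amber glass door knob, 66 mm tall, upright: brass foot (44 mm wide at the bottom, 26 mm neck), amber glass crown 52 mm across, straight-sided 42 to 58 mm above the underside (grip there). Point: on the axis, half-way up, 33 mm above the underside; z axis up the knob. About 0.22 kg.
- knob_green_mid (a point): the loose green glass door knob, 66 mm tall, upright: steel foot (44 mm wide at the bottom, 26 mm neck), green glass crown 52 mm across, straight-sided 42 to 58 mm above the underside (grip there). Point: on the axis, half-way up, 33 mm above the underside; z axis up the knob. About 0.22 kg.
- twin_amber_mid (a point): the other amber glass knob, the same in every way, already standing in its tray (point as for the loose ones)
- twin_green_mid (a point): the other green glass knob, the same in every way, already standing in its tray (point as for the loose ones)
- knob_white_mid (a point): a white porcelain knob with a brass foot, same size, that belongs to neither set (point as for the others)
- tray_amber: fixed wooden tray of the amber set: 96 (x) by 214 mm (y), walls 18 mm high, floor 6 mm thick; two square felted compartments, 84 mm inside, centred 59 mm either side of the middle along y: amber twin at +y, empty at -y. In the middle the narrow holder, a dark square tube 34 mm outside, 24 mm inside, top 76 mm and inner floor 6 mm above the underside. Origin: centre of the underside; z up
- tray_green: fixed wooden tray of the green set: 96 (x) by 214 mm (y), walls 18 mm high, floor 6 mm thick; two square felted compartments, 84 mm inside, centred 59 mm either side of the middle along y: green twin at -y, empty at +y. In the middle the narrow holder, a dark square tube 34 mm outside, 24 mm inside, top 76 mm and inner floor 6 mm above the underside. Origin: centre of the underside; z up
- tray_amber_empty (a point): centre of the floor of the empty compartment in the amber set's tray
- tray_green_empty (a point): centre of the floor of the empty compartment in the green set's tray
- tray_amber_holder (a point): centre of the open top of the amber tray's narrow holder, 70 mm above its inner floor; axes as the tray's
- tray_green_holder (a point): centre of the open top of the green tray's narrow holder, 70 mm above its inner floor; axes as the tray's
- spindle_brass_mid (a point): brass spindle of the amber (brass-footed) set: square bar 10 x 10 x 150 mm, about 0.12 kg. It leans about 35 degrees from vertical in a channel of the stand, upper end to the robot's left (world +y); lower 90 mm on the board between ribs, upper 60 mm free; draw it out along its length. Point: its centre; z axis along the bar to the end that is up at the start, x and y square to its sides, y level at the start
- spindle_steel_mid (a point): steel spindle of the green (steel-footed) set: square bar 10 x 10 x 150 mm, about 0.12 kg. It leans about 35 degrees from vertical in a channel of the stand, upper end to the robot's left (world +y); lower 90 mm on the board between ribs, upper 60 mm free; draw it out along its length. Point: its centre; z axis along the bar to the end that is up at the start, x and y square to its sides, y level at the start
- stand: fixed sloped stand, blue board with white ribs on a dark wooden base, base 110 x 160 mm, with a spindle in a channel 40 mm either side of its middle along y; its board leans over towards its -x side (the robot's left), to about 105 mm high. Lower spindle ends rest 30 mm from the middle on the +x side, 35 mm above the bench. Origin: centre of the underside; z up
- polish_tin: bystander: standing metal tin, 64 mm across, 85 mm tall; origin under its centre
- glue_bottle: bystander: standing white bottle, 56 mm across, 160 mm tall; origin under its centre
- sanding_block: bystander: cork sanding block 70 x 40 mm, 26 mm high, right of the stand; origin under its centre
- brush: bystander: brush lying on the bench; origin under its middle
- screwdriver: bystander: screwdriver lying on the bench; origin under its middle
Things that resemble listed ones, but are neither listed nor needed, are in the scene too. Leave any pink or purple look-alike of the part that bears knob_amber_mid alone.

How it is judged:
By the outcome, as a careful person would: the job done as asked, in the order asked, and still so for the second after the job is handed in, with the robot touching nothing.
It also fails if it takes over 72 s, if anything falls off the work surface, if the arm or the gripper's body presses on something with over 40 N, if the wrist force passes 120 N, or if a joint passes its speed limit or range.

## Working session

There is one attempt and no reset: what is moved stays moved. The work goes in short steps, Python scripts to look and compute and a tool call to move; the robot and the scene stay as the last step left them, time stands still between calls to the robot, and variables do not carry over. Pictures are saved under pics/ and viewed, at most 10 in all, crops included, and the job is handed in when it is done.

Besides the shell and the picture viewer there is one more tool, called after "Call:" as name(argument=value, ...), one argument or row to a line, values as JSON. jog_arm: Moves the arm, as the interface text tells. Scaled input: -1 to 1 covers 0.15 m each way for a shift and 2 pi rad each way for a turn. Its arguments: {"type":"object","properties":{"plan":{"type":"array","items":{"type":"object","properties":{"offset":{"type":"array","items":{"type":"number","minimum":-1,"maximum":1}},"twist":{"type":"array","items":{"type":"number","minimum":-1,"maximum":1}},"fingers":{"type":"number"}}}},"newtons":{"type":"number"}},"required":["plan"]}

```bash
ls; mkdir -p pics; python3 - <<'E'
from cell import *
import cv2
s=observe();print(s)
for n in("scene","top"):
    im=get_image(n);cv2.imwrite(f"pics/{n}0.png",im[:,:,::-1]);print(n,calibration(n))
E
```

```text
pics
{'clock': 0.0, 'joints': array([-1.30658027,  0.43523594,  0.02497057,  1.57407624, -0.01158042,
        1.13400577, -0.0750786 ]), 'dq': array([-0.0008455 ,  0.0003466 ,  0.00069723, -0.00033525,  0.00098246,
       -0.00111831, -0.00096357]), 'joint_efforts': array([-4.67650116e-04, -6.67862034e+01,  9.84622948e-01, -3.14454782e+01,
       -6.05442119e-02,  4.31448966e-02,  1.67554613e-04]), 'position': array([0.22403715, 0.58295408, 0.24294495]), 'ee_rot': array([-5.73002871e-01, -3.08876257e+00,  2.47452514e-03]), 'force': array([-0.17543575, -0.69011246, -0.29260101]), 'ft_torque': array([ 0.0012069 ,  0.02892328, -0.00782297]), 'gripper_force': 0.0, 'width': 1.0009321313736574}
scene {'fov_y': 50.0100589051323, 'cx': 315.4982770991633, 'cy': 196.22842478904707, 'k1': 0.01964673412052908, 'position': array([ 1.17068333, -0.56991218,  0.65737371]), 'attitude': array([-2.00631486, -0.86490599,  0.4886439 ])}
top {'fov_y': 57.399069366259155, 'cx': 315.0699318515869, 'cy': 195.68939386328773, 'k1': -0.07386034161753284, 'position': array([0.45042769, 0.00742812, 0.88619373]), 'attitude': array([-2.16186091,  2.16476284, -0.0925711 ])}
```

View pics/scene0.png

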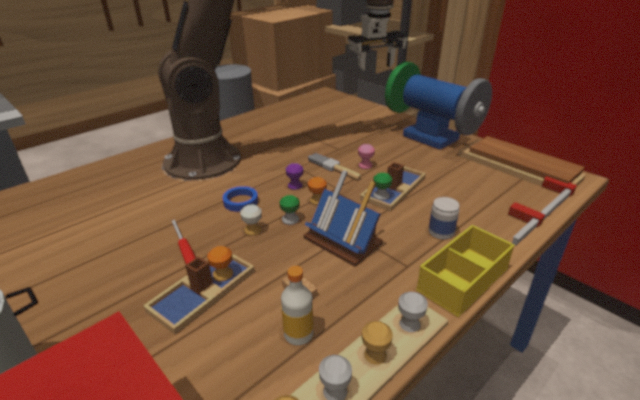

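View pics/top0.png

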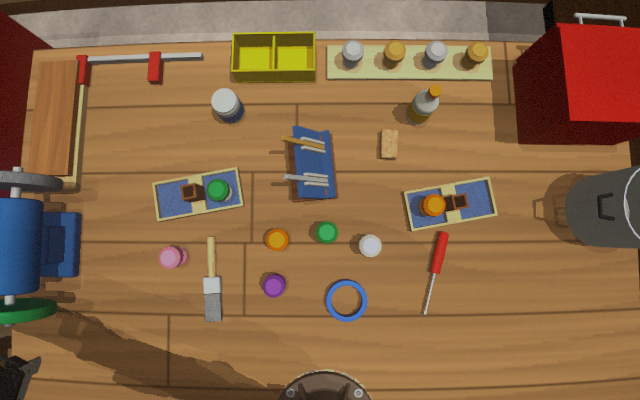

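The top view shows the loose amber knob at (277,240). Look-alikes for it are purple (274,286), pink (171,258) and the tray amber (433,206). The loose green is at (327,232) and its twin at (218,190); white is at (370,245). Spindles: brass at (303,144), steel at (306,180). Next I measure with landmarks from both cameras.

```bash
cat > h.py <<'E'
from cell import *
import numpy as np, cv2
from scipy.spatial.transform import Rotation as R
def K(n):
    c=calibration(n);f=200/np.tan(np.radians(c['fov_y']/2));return c,f,R.from_rotvec(c['attitude']).as_matrix()
def ray(n,u,v):
    c,f,A=K(n);d=np.array([(u-c['cx'])/f,(v-c['cy'])/f]);s=d.copy()
    for _ in range(20): s=d/(1+c['k1']*(s@s))
    r=A@np.array([*s,1]);return c['position'],r/np.linalg.norm(r)
def proj(n,p):
    c,f,A=K(n);q=A.T@(np.asarray(p)-c['position']);s=q[:2]/q[2];s=s*(1+c['k1']*(s@s));return np.array([c['cx'],c['cy']])+f*s
def atz(n,u,v,z):
    o,r=ray(n,u,v);return o+r*(z-o[2])/r[2]
def tri(a,b):
    (o,r),(p,s)=ray('top',*a),ray('scene',*b)
    t=np.linalg.lstsq(np.c_[r,-s],p-o,rcond=None)[0];x,y=o+r*t[0],p+s*t[1];return (x+y)/2,np.linalg.norm(x-y)
E
python3 - <<'E'
from h import *
np.set_printoptions(precision=4,suppress=True)
get_image('top');get_image('scene')
for t in "knob_amber_mid knob_green_mid knob_white_mid tray_amber tray_green tray_amber_empty tray_green_empty tray_amber_holder tray_green_holder spindle_brass_mid spindle_steel_mid stand".split():
    D={}
    for n in('top','scene'):
        D[n]=[(d['conf'],np.array(d['at'])[::-1]*[640,400]) for d in landmark_of(t,n)][:4]
    print(t,*[(n,[(round(c,2),p.round(1).tolist()) for c,p in D[n]]) for n in D])
    for c,p in D['top']:
        for e,q in D['scene']:
            X,g=tri(p,q)
            if g<.012: print('   ',p.round(0),X,round(g,4))
E
```

```text
knob_amber_mid ('top', [(0.94, [279.7, 240.5]), (0.7, [192.6, 194.7]), (0.62, [170.6, 258.6]), (0.61, [274.1, 282.7])]) ('scene', [(0.79, [292.3, 174.1]), (0.6, [365.2, 155.0]), (0.54, [318.2, 192.9])])
    [280. 240.] [0.4343 0.1071 0.0221] 0.0099
    [171. 259.] [0.3878 0.3608 0.0308] 0.0004
    [274. 283.] [0.3332 0.1109 0.0397] 0.0067
knob_green_mid ('top', [(0.9, [323.2, 234.3]), (0.7, [449.4, 205.5])]) ('scene', [(0.81, [290.6, 208.8])])
    [323. 234.] [0.4466 0.0019 0.0258] 0.0028
knob_white_mid ('top', [(0.34, [307.1, 174.4])]) ('scene', [(0.56, [250.9, 223.4]), (0.34, [290.4, 210.7])])
tray_amber ('top', [(0.69, [450.7, 204.0])]) ('scene', [(0.92, [205.0, 291.5]), (0.7, [299.8, 331.8])])
tray_green ('top', []) ('scene', [(0.66, [395.6, 188.6])])
tray_amber_empty ('top', [(0.73, [474.2, 195.4])]) ('scene', [(0.73, [178.4, 309.9]), (0.65, [317.9, 189.3])])
    [474. 195.] [ 0.539 -0.369  0.004] 0.0007
tray_green_empty ('top', [(0.81, [176.6, 197.2])]) ('scene', [(0.7, [402.7, 178.4]), (0.44, [334.2, 170.6]), (0.36, [299.5, 291.7])])
    [177. 197.] [0.5361 0.3611 0.0074] 0.0017
tray_amber_holder ('top', [(0.59, [461.2, 203.9])]) ('scene', [(0.68, [181.7, 245.5]), (0.59, [194.4, 265.2])])
    [461. 204.] [ 0.5141 -0.309   0.069 ] 0.004
tray_green_holder ('top', [(0.85, [188.8, 191.9])]) ('scene', [(0.55, [399.2, 165.8])])
spindle_brass_mid ('top', [(0.75, [304.2, 141.3]), (0.7, [187.0, 193.7])]) ('scene', [(0.66, [360.1, 214.7])])
    [304. 141.] [0.6513 0.0425 0.0915] 0.0012
spindle_steel_mid ('top', [(0.74, [198.6, 194.7]), (0.58, [307.2, 177.3]), (0.35, [208.5, 277.4])]) ('scene', [(0.81, [335.6, 200.8])])
    [307. 177.] [0.5723 0.0382 0.0933] 0.0056
stand ('top', [(0.98, [310.7, 168.3])]) ('scene', [(0.96, [342.6, 243.0])])
    [311. 168.] [ 0.6087  0.0312 -0.0097] 0.0003
```

```bash
python3 - <<'E'
import cv2
a=cv2.imread('pics/top0.png');b=cv2.imread('pics/scene0.png')
A=cv2.resize(a[115:275,245:405],(600,600),interpolation=cv2.INTER_CUBIC)
cv2.imwrite('pics/c1.png',A)
E
```

```text
(no output)
```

View pics/c1.png

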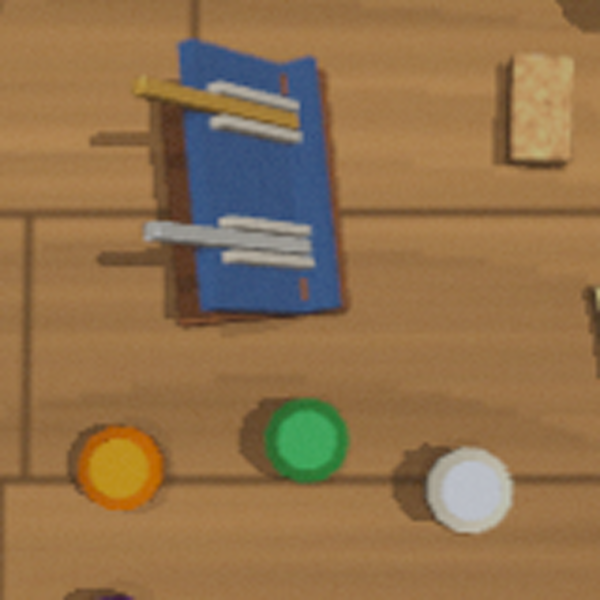

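The crop confirms the amber knob (120,467), green (305,440) and white (470,490), plus the brass spindle (220,102) and steel spindle (230,238). Now I refine: blobs for knobs, and zooms for the spindle ends and trays.

```bash
python3 - <<'E'
from h import *
np.set_printoptions(precision=4,suppress=True)
a=cv2.imread('pics/top0.png');b=cv2.imread('pics/scene0.png')
h=cv2.cvtColor(a,cv2.COLOR_BGR2HSV)
def blob(name,uv,lo,hi,z,r=16):
    u,v=map(int,uv);m=np.zeros(h.shape[:2],np.uint8);m[v-r:v+r,u-r:u+r]=cv2.inRange(h,lo,hi)[v-r:v+r,u-r:u+r]
    c=max(cv2.findContours(m,0,1)[0],key=cv2.contourArea);(x,y),rad=cv2.minEnclosingCircle(c)
    print(name,(x,y),rad,cv2.contourArea(c),atz('top',x,y,z))
blob('amber',(277,240),(8,200,120),(26,255,255),.055)
blob('green',(327,232),(55,120,60),(85,255,255),.055)
blob('white',(370,245),(0,0,130),(180,70,255),.055)
blob('twinA',(433,206),(8,200,120),(26,255,255),.061)
blob('twinG',(218,190),(55,120,60),(85,255,255),.061)
blob('purple',(274,286),(120,60,40),(160,255,255),.055)
for nm,p,q in(('br',(282.3,138.2),(324.5,147.5)),('st',(284.2,176.9),(327.9,180.1))):
    print(nm,atz('top',*p,.158),atz('top',*q,.037))
c1=cv2.resize(b[160:270,290:390],None,fx=4,fy=4,interpolation=cv2.INTER_CUBIC)
A=cv2.resize(a[170:235,398:502],None,fx=4,fy=4,interpolation=cv2.INTER_CUBIC)
G=cv2.resize(a[162:227,146:250],None,fx=4,fy=4,interpolation=cv2.INTER_CUBIC)
im=np.zeros((540,820,3),np.uint8);im[:440,:400]=c1;im[:260,402:818]=A;im[265:525,402:818]=G
cv2.imwrite('pics/c2.png',im[:, :800])
E
```

```text
amber (276.8563232421875, 239.33908081054688) 11.457063674926758 367.5 [0.4345 0.1061 0.055 ]
green (326.3578186035156, 232.06398010253906) 10.967065811157227 332.0 [ 0.4509 -0.0061  0.055 ]
white (369.9037780761719, 245.25709533691406) 11.430309295654297 374.5 [ 0.421  -0.1044  0.055 ]
twinA (434.0, 204.5) 11.280613899230957 352.5 [ 0.5125 -0.251   0.061 ]
twinG (217.25, 189.5) 10.854247093200684 335.5 [0.5479 0.2439 0.061 ]
purple (274.0, 285.0) 12.206655502319336 389.0 [0.3322 0.1118 0.055 ]
br [0.6416 0.0848 0.158 ] [ 0.6503 -0.0028  0.037 ]
st [0.5617 0.0802 0.158 ] [ 0.5723 -0.0105  0.037 ]
```

View pics/c2.png

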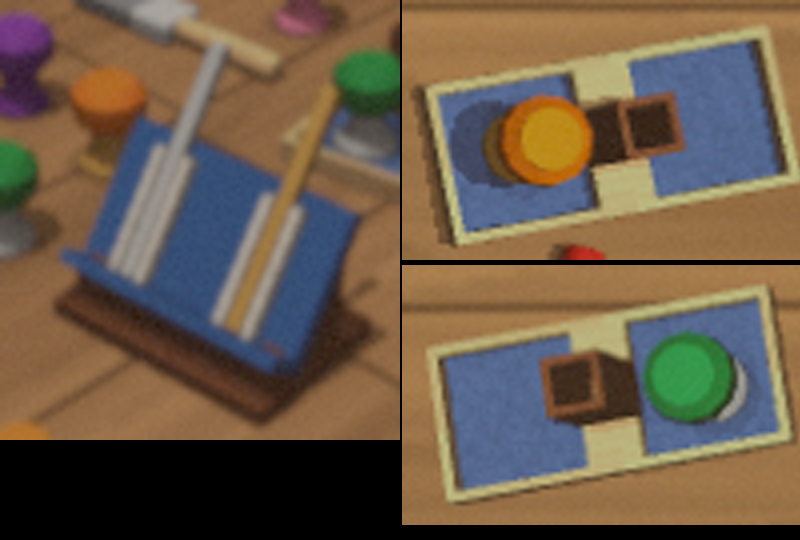

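Crop positions: amber tray corners are (426,88), (770,28), (799,178), (457,243) and its holder mouth (650,124). Green tray corners are (428,350), (768,287), (792,440), (450,501) and its holder mouth (573,384). Spindle tops: steel (218,48), brass (332,90).

```bash
python3 - <<'E'
from h import *
from scipy.optimize import least_squares
np.set_printoptions(precision=4,suppress=True)
for nm,cs,hd,o in(('amber',[(426,88),(770,28),(799,178),(457,243)],(650,124),(398,402,170,0)),('green',[(428,350),(768,287),(792,440),(450,501)],(573,384),(146,402,162,265))):
    f=lambda p:(o[0]+(p[0]-o[1])/4-.4,o[2]+(p[1]-o[3])/4-.4)
    P=[atz('top',*f(p),.018) for p in cs]
    # model order: TL(+x,+y) TR(+x,-y) BR BL
    M=np.array([(48,107),(48,-107),(-48,-107),(-48,107)])/1000
    def tf(q,m): c,s=np.cos(q[2]),np.sin(q[2]);return np.array([[c,-s],[s,c]])@m+q[:2]
    r=least_squares(lambda q:np.ravel([tf(q,m)-p[:2] for m,p in zip(M,P)]),[.5,0,0])
    print(nm,r.x,np.degrees(r.x[2]),r.fun*1000,'holder',atz('top',*f(hd),.076),'compart+y/-y',tf(r.x,[0,.059]),tf(r.x,[0,-.059]))
for nm,t1,t2,s1,s2 in(('brass',(140,86),(297,122),(332,90),(233,330)),('steel',(148,232),(311,244),(218,48),(132,277))):
    T=lambda p:np.array((245+p[0]/3.75-.4,115+p[1]/3.75-.4)); S=lambda p:np.array((290+p[0]/4-.4,160+p[1]/4-.4))
    # end tip points; lower end of the visible bar top face
    def bar(q):
        d=np.array([np.sin(q[4])*np.cos(q[3]),np.sin(q[4])*np.sin(q[3]),np.cos(q[4])]);return q[:3]+.075*d,q[:3]-.075*d
    def res(q):
        u,l=bar(q);return np.r_[proj('top',u)-T(t1),proj('top',l)-T(t2),proj('scene',u)-S(s1),proj('scene',l)-S(s2),(q[4]-np.radians(35))*20]
    r=least_squares(res,[.6,.04,.097,1.6,.6]);print(nm,r.x[:3],np.degrees(r.x[3:]),bar(r.x),r.fun)
E
```

```text
amber [ 0.5191 -0.3054  0.1719] 9.847139900657506 [ 1.2498  0.2566  1.5506  1.235  -1.9279 -1.6601 -0.8726  0.1685] holder [ 0.5199 -0.3047  0.076 ] compart+y/-y [ 0.509  -0.2473] [ 0.5292 -0.3635]
green [0.5424 0.3055 0.1772] 10.152049757842876 [ 0.8754  0.      0.9873 -0.2751 -0.5457 -0.6663 -1.3169  0.9414] holder [0.5421 0.306  0.076 ] compart+y/-y [0.532  0.3636] [0.5528 0.2474]
brass [0.6482 0.0431 0.0958] [95.6071 35.3146] (array([0.644 , 0.0863, 0.157 ]), array([0.6525, 0.    , 0.0346])) [-0.3053 -0.3271 -0.4881 -0.2866 -0.3526 -0.2691 -0.657   0.4943  0.1098]
steel [0.5689 0.0364 0.0941] [97.8129 36.2389] (array([0.5629, 0.0803, 0.1546]), array([ 0.575 , -0.0075,  0.0336])) [ 0.2359  0.0724 -0.9177 -0.5046  0.3594 -0.5719 -1.1331  0.6716  0.4324]
```

```bash
cat >> h.py <<'E'
def orient(psi,z=(0,0,-1)):
    z=np.array(z,float);z/=np.linalg.norm(z);y=np.array([np.cos(np.radians(psi)),np.sin(np.radians(psi)),0]);y-=z*(y@z);y/=np.linalg.norm(y)
    return np.c_[np.cross(y,z),y,z]
def rows(*w):
    s=observe();p=s['position'];A=R.from_rotvec(s['ee_rot']).as_matrix()
    y=A[:,1];print('t %.2f'%s['clock'],'pos',p.round(4),'psi %.1f'%np.degrees(np.arctan2(y[1],y[0])),'z',A[:,2].round(3),'w %.3f F %.1f'%(s['width'],s['gripper_force']),'f',s['force'].round(1))
    for q in w:
        B=orient(*q[3:]);print('off',(A.T@(np.array(q[:3])-p)/.15).round(3),'twist',(R.from_matrix(A.T@B).as_rotvec()/2/np.pi).round(4))
E
python3 -c "
from h import *
rows((.4345,.106,.17,10))"
```

```text
t 1.40 pos [0.2242 0.5834 0.2437] psi 69.0 z [ 0.  0. -1.] w 0.997 F 0.0 f [-0.6 -0.2 -0.1]
off [-2.45  -2.468  0.491] twist [ 0.     -0.      0.1638]
```

Call:
jog_arm(
  plan=[
    {"offset": [-0.833,-0.833,0.2],"twist": [0,0,0],"fingers": 0.6},
    {"offset": [-0.833,-0.833,0.2],"twist": [0,0,0],"fingers": 0.6},
    {"offset": [-0.833,-0.833,0.2],"twist": [0,0,0],"fingers": 0.6},
  ],
)

```text
clock: 1.78
position: [0.2968, 0.4198, 0.2135]
ee_rot: [0.574, 3.088, -0.0]
force: [0.9, 0.3, 0.1]
width: 0.803
gripper_force: 0.0
```

Call:
jog_arm(
  plan=[
    {"offset": [-0.833,-0.833,0.25],"twist": [0,0,0.03],"fingers": 0.6},
    {"offset": [-0.833,-0.833,0.25],"twist": [0,0,0.06],"fingers": 0.6},
    {"offset": [-0.833,-0.833,0.25],"twist": [0,0,0.085],"fingers": 0.6},
  ],
)

```text
clock: 2.15
position: [0.3685, 0.2585, 0.1762]
ee_rot: [1.377, 2.824, 0.001]
force: [0.8, 0.8, 1.1]
width: 0.804
gripper_force: 0.0
```

```bash
python3 -c "
from h import *
rows((.4345,.106,.12,10),(.4345,.106,.048,10))"
```

```text
t 2.15 pos [0.3685 0.2585 0.1762] psi 38.0 z [ 0.001  0.001 -1.   ] w 0.804 F 0.0 f [0.8 0.8 1.1]
off [-1.072 -0.28   0.374] twist [ 0.0001 -0.      0.0778]
off [-1.072 -0.28   0.854] twist [ 0.0001 -0.      0.0778]
```

Call:
jog_arm(
  plan=[
    {"offset": [-0.98,-0.26,0.3],"twist": [0,0,0.03],"fingers": 0.6},
    {"offset": [-0.98,-0.26,0.37],"twist": [0,0,0.06],"fingers": 0.6},
    {"offset": [-0.98,-0.26,0.37],"twist": [0,0,0.078],"fingers": 0.6},
    {"offset": [-0.98,-0.26,0.37],"twist": [0,0,0.078],"fingers": 0.6},
  ],
)

```text
clock: 2.65
position: [0.4289, 0.1183, 0.1201]
ee_rot: [2.02, 2.406, -0.003]
force: [-0.0, -0.0, -0.1]
width: 0.8
gripper_force: 0.0
```

```bash
python3 - <<'E'
from h import *
rows((.4345,.106,.12,10),(.4345,.106,.048,10))
b=get_image('scene');a=get_image('top')
im=np.hstack([cv2.resize(b[110:230,230:370],(480,411),interpolation=2),cv2.resize(a[200:300,240:320],(320,400),interpolation=2)[:411] if 0 else cv2.copyMakeBorder(cv2.resize(a[200:300,240:320],(320,400),interpolation=2),0,11,0,0,0)])
cv2.imwrite('pics/g1.png',im[:,:,::-1])
E
```

```text
t 2.65 pos [0.4289 0.1183 0.1201] psi 10.0 z [-0.001 -0.002 -1.   ] w 0.800 F 0.0 f [-0.  -0.  -0.1]
off [-0.087  0.023  0.001] twist [-0.0002  0.0002 -0.0001]
off [-0.086  0.023  0.481] twist [-0.0002  0.0002 -0.0001]
```

View pics/g1.png

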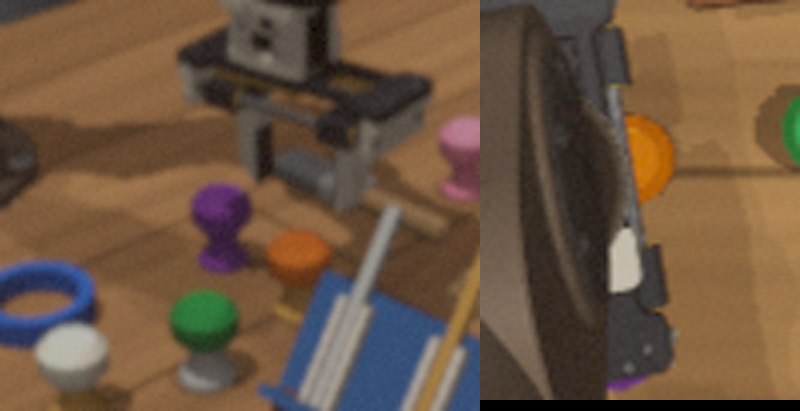

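The gripper hangs over the amber knob: (300,250) in the left view, (650,155) in the right. Purple stays clear. I descend and grip.

Call:
jog_arm(
  plan=[
    {"offset": [-0.085,0.023,0.05],"twist": [0,0,0],"fingers": 0.6},
    {"offset": [-0.085,0.023,0.25],"twist": [0,0,0],"fingers": 0.6},
    {"offset": [-0.085,0.023,0.42],"twist": [0,0,0],"fingers": 0.6},
    {"offset": [-0.085,0.023,0.48],"twist": [0,0,0],"fingers": 0.6},
    {"offset": [-0.085,0.023,0.48],"twist": [0,0,0],"fingers": 0.6},
    {"offset": [-0.085,0.023,0.48],"twist": [0,0,0],"fingers": 0.1},
    {"offset": [-0.085,0.023,0.48],"twist": [0,0,0],"fingers": -0.2},
    {"offset": [-0.085,0.023,0.48],"twist": [0,0,0],"fingers": -0.2},
    {"offset": [-0.085,0.023,0.48],"twist": [0,0,0],"fingers": -0.2},
    {"offset": [-0.085,0.023,0.48],"twist": [0,0,0],"fingers": -0.2},
  ],
  newtons=25,
)

```text
clock: 4.0
position: [0.4346, 0.1094, 0.0492]
ee_rot: [2.013, 2.412, 0.002]
force: [0.3, 0.3, 6.9]
width: 0.556
gripper_force: 25.0
```

```bash
python3 -c "
from h import *
rows((.4345,.106,.12,10),(.44,-.03,.13,10),(.5292,-.3635,.13,10))"
```

```text
t 4.00 pos [0.4346 0.1094 0.0492] psi 10.3 z [ 0.001  0.001 -1.   ] w 0.556 F 25.0 f [0.3 0.3 6.9]
off [-0.022 -0.004 -0.472] twist [ 0.0002 -0.0001  0.0008]
off [-0.92  -0.13  -0.539] twist [ 0.0002 -0.0001  0.0008]
off [-3.214  0.057 -0.54 ] twist [ 0.0002 -0.0001  0.0008]
```

Call:
jog_arm(
  plan=[
    {"offset": [0,0,-0.1],"twist": [0,0,0],"fingers": -0.2},
    {"offset": [0,0,-0.25],"twist": [0,0,0],"fingers": -0.2},
    {"offset": [0,0,-0.45],"twist": [0,0,0],"fingers": -0.2},
    {"offset": [-0.05,0,-0.62],"twist": [0,0,0],"fingers": -0.2},
    {"offset": [-0.2,0,-0.74],"twist": [0,0,0],"fingers": -0.2},
    {"offset": [-0.45,0,-0.74],"twist": [0,0,0],"fingers": -0.2},
    {"offset": [-0.72,0.01,-0.74],"twist": [0,0,0],"fingers": -0.2},
    {"offset": [-1,0.01,-0.74],"twist": [0,0,0],"fingers": -0.2},
  ],
)

```text
clock: 5.0
position: [0.4623, -0.0392, 0.1597]
ee_rot: [-2.012, -2.412, 0.0]
force: [0.3, 0.2, -2.3]
width: 0.556
gripper_force: 25.0
```

Call:
jog_arm(
  plan=[
    {"offset": [-0.28,0,0],"twist": [0,0,0],"fingers": -0.2},
    {"offset": [-0.56,0.01,0],"twist": [0,0,0],"fingers": -0.2},
    {"offset": [-0.8,0.02,0],"twist": [0,0,0],"fingers": -0.2},
    {"offset": [-1,0.02,0],"twist": [0,0,0],"fingers": -0.2},
  ],
)

```text
clock: 5.5
position: [0.4919, -0.1867, 0.1594]
ee_rot: [-2.014, -2.411, 0.001]
force: [-0.2, -0.1, -2.4]
width: 0.557
gripper_force: 25.0
```

```bash
python3 -c "
from h import *
rows((.5292,-.3635,.12,10),(.5292,-.3635,.057,10))"
```

```text
t 5.50 pos [ 0.4919 -0.1867  0.1594] psi 10.2 z [-0.001  0.    -1.   ] w 0.557 F 25.0 f [-0.2 -0.1 -2.4]
off [-1.204  0.035  0.263] twist [-0.0001 -0.      0.0007]
off [-1.204  0.035  0.683] twist [-0.0001 -0.      0.0007]
```

Call:
jog_arm(
  plan=[
    {"offset": [-0.28,0.01,0],"twist": [0,0,0],"fingers": -0.2},
    {"offset": [-0.56,0.02,0],"twist": [0,0,0],"fingers": -0.2},
    {"offset": [-0.8,0.03,0],"twist": [0,0,0],"fingers": -0.2},
    {"offset": [-0.95,0.03,0],"twist": [0,0,0],"fingers": -0.2},
    {"offset": [-1,0.035,0],"twist": [0,0,0],"fingers": -0.2},
  ],
)

```text
clock: 6.12
position: [0.5235, -0.3332, 0.1592]
ee_rot: [-2.015, -2.409, 0.001]
force: [-0.8, -0.2, -4.0]
width: 0.557
gripper_force: 25.0
```

```bash
python3 -c "
from h import *
rows((.5292,-.3635,.10,10),(.5292,-.3635,.0555,10))"
```

```text
t 6.12 pos [ 0.5235 -0.3332  0.1592] psi 10.2 z [-0.001 -0.    -1.   ] w 0.557 F 25.0 f [-0.8 -0.2 -4. ]
off [-0.206  0.002  0.395] twist [-0.0002 -0.      0.0005]
off [-0.206  0.003  0.691] twist [-0.0002 -0.      0.0005]
```

Call:
jog_arm(
  plan=[
    {"offset": [-0.15,0,0],"twist": [0,0,0],"fingers": -0.2},
    {"offset": [-0.205,0,0.05],"twist": [0,0,0],"fingers": -0.2},
    {"offset": [-0.205,0,0.2],"twist": [0,0,0],"fingers": -0.2},
    {"offset": [-0.205,0,0.38],"twist": [0,0,0],"fingers": -0.2},
    {"offset": [-0.205,0,0.52],"twist": [0,0,0],"fingers": -0.2},
    {"offset": [-0.205,0,0.6],"twist": [0,0,0],"fingers": -0.2},
    {"offset": [-0.205,0,0.65],"twist": [0,0,0],"fingers": -0.2},
    {"offset": [-0.205,0,0.67],"twist": [0,0,0],"fingers": -0.2},
    {"offset": [-0.205,0,0.68],"twist": [0,0,0],"fingers": -0.2},
    {"offset": [-0.205,0,0.685],"twist": [0,0,0],"fingers": -0.2},
  ],
)

```text
clock: 7.38
position: [0.53, -0.3623, 0.0574]
ee_rot: [2.013, 2.411, 0.0]
force: [-0.3, 0.2, -3.2]
width: 0.554
gripper_force: 25.0
```

```bash
python3 -c "
from h import *
rows((.5292,-.3635,.0555,10))"
```

```text
t 7.38 pos [ 0.53   -0.3623  0.0574] psi 10.3 z [ 0.001 -0.    -1.   ] w 0.554 F 25.0 f [-0.3  0.2 -3.2]
off [-0.007 -0.007  0.013] twist [0.0001 0.0001 0.0008]
```

Still 1–2 mm up. I continue down in small steps until the force shows contact.

Call:
jog_arm(
  plan=[
    {"offset": [0,0,0.006],"twist": [0,0,0],"fingers": -0.2},
    {"offset": [0,0,0.012],"twist": [0,0,0],"fingers": -0.2},
    {"offset": [0,0,0.016],"twist": [0,0,0],"fingers": -0.2},
    {"offset": [0,0,0.016],"twist": [0,0,0],"fingers": -0.2},
  ],
)

```text
clock: 7.88
position: [0.5299, -0.3622, 0.0554]
ee_rot: [2.013, 2.411, 0.001]
force: [-1.6, 1.1, 5.6]
width: 0.555
gripper_force: 25.0
```

Call:
jog_arm(
  plan=[
    {"offset": [0,0,-0.005],"twist": [0,0,0],"fingers": 0.2},
    {"offset": [0,0,-0.005],"twist": [0,0,0],"fingers": 0.4},
    {"offset": [0,0,-0.005],"twist": [0,0,0],"fingers": 0.5},
    {"offset": [0,0,-0.005],"twist": [0,0,0],"fingers": 0.5},
    {"offset": [0,0,-0.15],"twist": [0,0,0],"fingers": 0.5},
    {"offset": [0,0,-0.4],"twist": [0,0,0],"fingers": 0.5},
    {"offset": [0.1,0,-0.75],"twist": [0,0,0],"fingers": 0.5},
    {"offset": [0.4,0,-0.75],"twist": [0,0,0],"fingers": 0.5},
    {"offset": [0.99,-0.05,-0.75],"twist": [0,0,0.03],"fingers": 0.55},
    {"offset": [0.99,-0.05,-0.75],"twist": [0,0,0.055],"fingers": 0.55},
  ],
)

```text
clock: 9.12
position: [0.495, -0.2137, 0.1669]
ee_rot: [-2.399, -2.025, -0.002]
force: [0.4, -0.7, -0.4]
width: 0.777
gripper_force: 0.0
```

```bash
python3 - <<'E'
from h import *
rows((.4509,-.0061,.12,-35))
b=get_image('scene')
cv2.imwrite('pics/g2.png',cv2.resize(b[130:340,120:420],(800,560),interpolation=2)[:,:,::-1])
E
```

```text
t 9.12 pos [ 0.495  -0.2137  0.1669] psi -9.7 z [-0.     0.002 -1.   ] w 0.777 F 0.0 f [ 0.4 -0.7 -0.4]
off [ 1.315 -0.522  0.316] twist [-0.0002 -0.0003  0.0704]
```

View pics/g2.png

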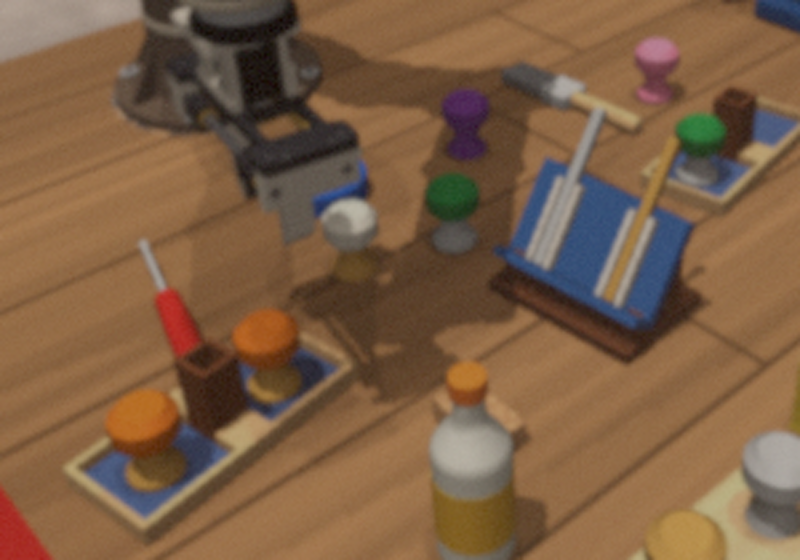

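Both amber knobs stand in their compartments, at (143,435) and (267,345). Green is undisturbed at (453,210). On to green.

Call:
jog_arm(
  plan=[
    {"offset": [1,-0.4,0.1],"twist": [0,0,0.03],"fingers": 0.55},
    {"offset": [1,-0.4,0.2],"twist": [0,0,0.06],"fingers": 0.55},
    {"offset": [1,-0.4,0.2],"twist": [0,0,0.07],"fingers": 0.55},
    {"offset": [1,-0.4,0.2],"twist": [0,0,0.07],"fingers": 0.55},
  ],
)

```text
clock: 9.68
position: [0.4605, -0.0563, 0.1363]
ee_rot: [-2.777, -1.464, 0.002]
force: [0.7, -1.2, 0.1]
width: 0.773
gripper_force: 0.0
```

```bash
python3 - <<'E'
from h import *
rows((.4509,-.0055,.12,-35),(.4509,-.0055,.048,-35))
E
```

```text
t 9.68 pos [ 0.4605 -0.0563  0.1363] psi -34.4 z [-0.002  0.001 -1.   ] w 0.773 F 0.0 f [ 0.7 -1.2  0.1]
off [ 0.244 -0.244  0.109] twist [-0.0004  0.      0.0017]
off [ 0.244 -0.243  0.589] twist [-0.0004  0.      0.0017]
```

Call:
jog_arm(
  plan=[
    {"offset": [0.244,-0.243,0.05],"twist": [0,0,0],"fingers": 0.55},
    {"offset": [0.244,-0.243,0.1],"twist": [0,0,0],"fingers": 0.55},
    {"offset": [0.244,-0.243,0.1],"twist": [0,0,0],"fingers": 0.55},
    {"offset": [0.244,-0.243,0.3],"twist": [0,0,0],"fingers": 0.55},
    {"offset": [0.244,-0.243,0.5],"twist": [0,0,0],"fingers": 0.55},
    {"offset": [0.244,-0.243,0.585],"twist": [0,0,0],"fingers": 0.55},
    {"offset": [0.244,-0.243,0.585],"twist": [0,0,0],"fingers": 0.55},
    {"offset": [0.244,-0.243,0.585],"twist": [0,0,0],"fingers": 0.1},
    {"offset": [0.244,-0.243,0.585],"twist": [0,0,0],"fingers": -0.2},
    {"offset": [0.244,-0.243,0.585],"twist": [0,0,0],"fingers": -0.2},
    {"offset": [0.244,-0.243,0.585],"twist": [0,0,0],"fingers": -0.2},
    {"offset": [0.244,-0.243,0.585],"twist": [0,0,0],"fingers": -0.2},
  ],
  newtons=25,
)

```text
clock: 11.18
position: [0.4525, -0.0084, 0.05]
ee_rot: [-2.782, -1.458, -0.002]
force: [-1.5, 1.1, 7.5]
width: 0.555
gripper_force: 25.0
```

```bash
python3 - <<'E'
from h import *
rows((.45,-.0055,.22,-35),(.42,.12,.22,-20),(.532,.3636,.22,10))
E
```

```text
t 11.18 pos [ 0.4525 -0.0084  0.05  ] psi -34.7 z [ 0.001  0.001 -1.   ] w 0.555 F 25.0 f [-1.5  1.1  7.5]
off [ 0.008 -0.024 -1.134] twist [ 0.     -0.0002  0.0009]
off [ 0.582 -0.665 -1.133] twist [ 0.0001 -0.0002 -0.0408]
off [ 2.342 -0.975 -1.132] twist [ 1.000e-04 -1.000e-04 -1.241e-01]
```

Call:
jog_arm(
  plan=[
    {"offset": [0,0,-0.1],"twist": [0,0,0],"fingers": -0.2},
    {"offset": [0,0,-0.25],"twist": [0,0,0],"fingers": -0.2},
    {"offset": [0,0,-0.45],"twist": [0,0,0],"fingers": -0.2},
    {"offset": [0,0,-0.68],"twist": [0,0,0],"fingers": -0.2},
    {"offset": [0.1,-0.05,-0.85],"twist": [0,0,0],"fingers": -0.2},
    {"offset": [0.3,-0.15,-0.88],"twist": [0,0,0],"fingers": -0.2},
    {"offset": [0.53,-0.25,-0.88],"twist": [0,0,0],"fingers": -0.2},
    {"offset": [0.77,-0.35,-0.88],"twist": [0,0,0],"fingers": -0.2},
    {"offset": [1,-0.42,-0.88],"twist": [0,0,0],"fingers": -0.2},
  ],
)

```text
clock: 12.3
position: [0.4855, 0.1518, 0.1822]
ee_rot: [-2.782, -1.458, -0.0]
force: [0.5, -0.5, -2.5]
width: 0.554
gripper_force: 25.0
```

Call:
jog_arm(
  plan=[
    {"offset": [0.25,-0.1,0],"twist": [0,0,-0.015],"fingers": -0.2},
    {"offset": [0.5,-0.2,0],"twist": [0,0,-0.035],"fingers": -0.2},
    {"offset": [0.75,-0.3,0],"twist": [0,0,-0.055],"fingers": -0.2},
    {"offset": [0.92,-0.38,0],"twist": [0,0,-0.075],"fingers": -0.2},
    {"offset": [1,-0.42,0],"twist": [0,0,-0.095],"fingers": -0.2},
  ],
)

```text
clock: 12.92
position: [0.519, 0.3115, 0.1819]
ee_rot: [2.224, 2.218, -0.0]
force: [0.4, -1.3, -2.9]
width: 0.556
gripper_force: 25.0
```

```bash
python3 - <<'E'
from h import *
rows((.532,.3636,.17,10),(.532,.3636,.0565,10))
E
```

```text
t 12.93 pos [0.519  0.3115 0.1819] psi -0.2 z [ 0.    -0.001 -1.   ] w 0.556 F 25.0 f [ 0.4 -1.3 -2.9]
off [0.348 0.086 0.079] twist [ 0.      0.0001 -0.0282]
off [0.348 0.086 0.836] twist [ 0.      0.0001 -0.0282]
```

Call:
jog_arm(
  plan=[
    {"offset": [0.2,0.05,0],"twist": [0,0,-0.015],"fingers": -0.2},
    {"offset": [0.33,0.083,0.05],"twist": [0,0,-0.028],"fingers": -0.2},
    {"offset": [0.345,0.085,0.15],"twist": [0,0,-0.028],"fingers": -0.2},
    {"offset": [0.345,0.085,0.32],"twist": [0,0,-0.028],"fingers": -0.2},
    {"offset": [0.345,0.085,0.5],"twist": [0,0,-0.028],"fingers": -0.2},
    {"offset": [0.345,0.085,0.66],"twist": [0,0,-0.028],"fingers": -0.2},
    {"offset": [0.345,0.085,0.76],"twist": [0,0,-0.028],"fingers": -0.2},
    {"offset": [0.345,0.085,0.805],"twist": [0,0,-0.028],"fingers": -0.2},
    {"offset": [0.345,0.085,0.82],"twist": [0,0,-0.028],"fingers": -0.2},
    {"offset": [0.345,0.085,0.828],"twist": [0,0,-0.028],"fingers": -0.2},
    {"offset": [0.345,0.085,0.828],"twist": [0,0,-0.028],"fingers": -0.2},
  ],
)

```text
clock: 14.3
position: [0.5329, 0.3615, 0.0577]
ee_rot: [2.028, 2.399, 0.001]
force: [0.1, -0.6, -3.1]
width: 0.557
gripper_force: 25.0
```

Call:
jog_arm(
  plan=[
    {"offset": [0,0,0.006],"twist": [0,0,0],"fingers": -0.2},
    {"offset": [0,0,0.011],"twist": [0,0,0],"fingers": -0.2},
    {"offset": [0,0,0.014],"twist": [0,0,0],"fingers": -0.2},
    {"offset": [0,0,0.014],"twist": [0,0,0],"fingers": -0.2},
  ],
)

```text
clock: 14.8
position: [0.5328, 0.3615, 0.0561]
ee_rot: [-2.028, -2.399, -0.001]
force: [-3.8, -2.1, 7.2]
width: 0.559
gripper_force: 25.0
```

Call:
jog_arm(
  plan=[
    {"offset": [0,0,-0.005],"twist": [0,0,0],"fingers": 0.2},
    {"offset": [0,0,-0.005],"twist": [0,0,0],"fingers": 0.4},
    {"offset": [0,0,-0.005],"twist": [0,0,0],"fingers": 0.5},
    {"offset": [0,0,-0.005],"twist": [0,0,0],"fingers": 0.5},
    {"offset": [0,0,-0.15],"twist": [0,0,0],"fingers": 0.5},
    {"offset": [0,0,-0.4],"twist": [0,0,0],"fingers": 0.5},
    {"offset": [0,0,-0.75],"twist": [0,0,0],"fingers": 0.3},
    {"offset": [-0.3,0.2,-1],"twist": [0,0,0],"fingers": 0},
    {"offset": [-0.7,0.5,-1],"twist": [0,0,0],"fingers": 0},
    {"offset": [-1,0.5,-1],"twist": [0,0,0],"fingers": 0},
    {"offset": [-1,0.5,-1],"twist": [0,0,0],"fingers": 0},
  ],
)

```text
clock: 16.18
position: [0.6339, 0.2183, 0.2056]
ee_rot: [2.037, 2.387, -0.002]
force: [0.1, 1.2, -0.3]
width: 0.495
gripper_force: 0.0
```

```bash
cat >> h.py <<'E'
def d_(az=96,t=35): a,t=np.radians(az),np.radians(t);return np.array([np.sin(t)*np.cos(a),np.sin(t)*np.sin(a),np.cos(t)])
def sp(c,s,az=96,t=35):
    d=d_(az,t);return (*(np.array(c)+s*d),az-90,-d)
BR=(.6482,.0431,.0958);ST=(.5689,.0364,.0941)
E
python3 - <<'E'
from h import *
print(sp(BR,.15))
rows(sp(BR,.15),sp(BR,.043))
b=get_image('scene');a=get_image('top')
h2=lambda i:cv2.resize(i,(400,400),interpolation=2)
cv2.imwrite('pics/g3.png',np.hstack([h2(b[130:270,280:420]),h2(a[100:240,160:300])])[:,:,::-1])
E
```

```text
(np.float64(0.6392067404812533), np.float64(0.1286651486927633), np.float64(0.21867280664334876), 6, array([ 0.05995506, -0.57043432, -0.81915204]))
t 16.18 pos [0.6339 0.2183 0.2056] psi 9.0 z [ 0.002 -0.003 -1.   ] w 0.495 F 0.0 f [ 0.1  1.2 -0.3]
off [-0.596 -0.059 -0.085] twist [ 0.0028 -0.0966  0.0081]
off [-1.003 -0.081  0.5  ] twist [ 0.0028 -0.0966  0.0081]
```

View pics/g3.png

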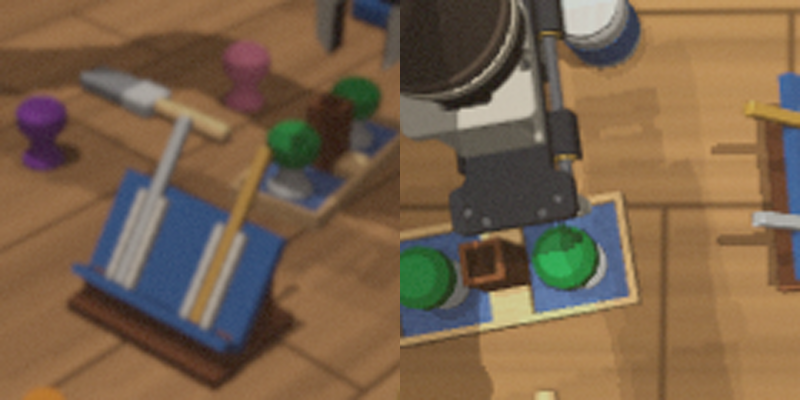

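Both green knobs stand in their tray, at (425,275) and (565,255) in the right view. Brass spindle top is at (262,150) in the left view. I approach brass along its axis.

Call:
jog_arm(
  plan=[
    {"offset": [-0.2,-0.03,-0.08],"twist": [0.001,-0.025,0.002],"fingers": 0},
    {"offset": [-0.4,-0.05,-0.085],"twist": [0.001,-0.05,0.004],"fingers": 0},
    {"offset": [-0.596,-0.059,-0.085],"twist": [0.002,-0.075,0.006],"fingers": 0},
    {"offset": [-0.596,-0.059,-0.085],"twist": [0.003,-0.097,0.008],"fingers": 0},
    {"offset": [-0.596,-0.059,-0.085],"twist": [0.003,-0.097,0.008],"fingers": 0},
  ],
)

```text
clock: 16.9
position: [0.6363, 0.1423, 0.2148]
ee_rot: [1.743, 1.976, -0.555]
force: [-0.0, 1.1, 0.9]
width: 0.501
gripper_force: 0.0
```

```bash
python3 - <<'E'
from h import *
rows(sp(BR,.15),sp(BR,.10),sp(BR,.045))
b=get_image('scene');a=get_image('top')
h2=lambda i:cv2.resize(i,(400,400),interpolation=2)
cv2.imwrite('pics/g4.png',np.hstack([h2(b[130:270,280:420]),h2(a[70:210,230:370])])[:,:,::-1])
E
```

```text
t 16.90 pos [0.6363 0.1423 0.2148] psi 7.0 z [ 0.065 -0.568 -0.82 ] w 0.501 F 0.0 f [-0.   1.1  0.9]
off [-0.091  0.008  0.032] twist [ 0.0008 -0.0003  0.003 ]
off [-0.091  0.007  0.365] twist [ 0.0008 -0.0003  0.003 ]
off [-0.092  0.005  0.731] twist [ 0.0008 -0.0003  0.003 ]
```

View pics/g4.png

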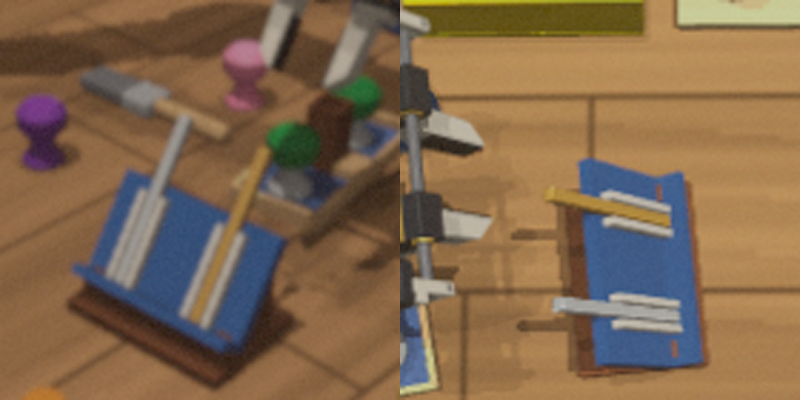

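The fingertips, midpoint (484,182) in the right view, line up with the brass bar, whose top is at (550,195). I correct the last lateral offset, then advance and grip.

Call:
jog_arm(
  plan=[
    {"offset": [-0.092,0.007,0.03],"twist": [0,0,0.003],"fingers": 0},
    {"offset": [-0.092,0.007,0.03],"twist": [0,0,0.003],"fingers": 0},
    {"offset": [-0.092,0.007,0.03],"twist": [0,0,0.003],"fingers": 0},
    {"offset": [-0.092,0.007,0.03],"twist": [0,0,0.003],"fingers": 0},
  ],
)

```text
clock: 17.5
position: [0.6403, 0.1226, 0.222]
ee_rot: [1.769, 1.949, -0.547]
force: [0.0, 0.8, 0.3]
width: 0.504
gripper_force: 0.0
```

```bash
python3 - <<'E'
from h import *
rows(sp(BR,.10),sp(BR,.045))
E
```

```text
t 17.50 pos [0.6403 0.1226 0.222 ] psi 5.7 z [ 0.063 -0.568 -0.82 ] w 0.504 F 0.0 f [0.  0.8 0.3]
off [ 0.045 -0.005  0.328] twist [ 0.0005 -0.0003 -0.0015]
off [ 0.045 -0.006  0.695] twist [ 0.0005 -0.0003 -0.0015]
```

Call:
jog_arm(
  plan=[
    {"offset": [0.045,-0.005,0.1],"twist": [0,0,-0.001],"fingers": 0},
    {"offset": [0.045,-0.005,0.25],"twist": [0,0,-0.001],"fingers": 0},
    {"offset": [0.045,-0.005,0.4],"twist": [0,0,-0.001],"fingers": 0},
    {"offset": [0.045,-0.005,0.55],"twist": [0,0,-0.001],"fingers": 0},
    {"offset": [0.045,-0.005,0.65],"twist": [0,0,-0.001],"fingers": 0},
    {"offset": [0.045,-0.005,0.69],"twist": [0,0,-0.001],"fingers": 0},
    {"offset": [0.045,-0.005,0.69],"twist": [0,0,-0.001],"fingers": 0},
  ],
)

```text
clock: 18.38
position: [0.6456, 0.0692, 0.1331]
ee_rot: [1.763, 1.954, -0.55]
force: [-0.0, 0.3, 0.1]
width: 0.496
gripper_force: 0.0
```

```bash
python3 - <<'E'
from h import *
rows(sp(BR,.045))
b=get_image('scene');a=get_image('top')
h2=lambda i:cv2.resize(i,(400,400),interpolation=2)
cv2.imwrite('pics/g5.png',np.hstack([h2(b[140:240,300:400]),h2(a[90:190,240:340])])[:,:,::-1])
E
```

```text
t 18.38 pos [0.6456 0.0692 0.1331] psi 6.0 z [ 0.063 -0.569 -0.82 ] w 0.496 F 0.0 f [-0.   0.3  0.1]
off [-0.001 -0.001  0.004] twist [ 0.0005 -0.0002 -0.0005]
```

View pics/g5.png

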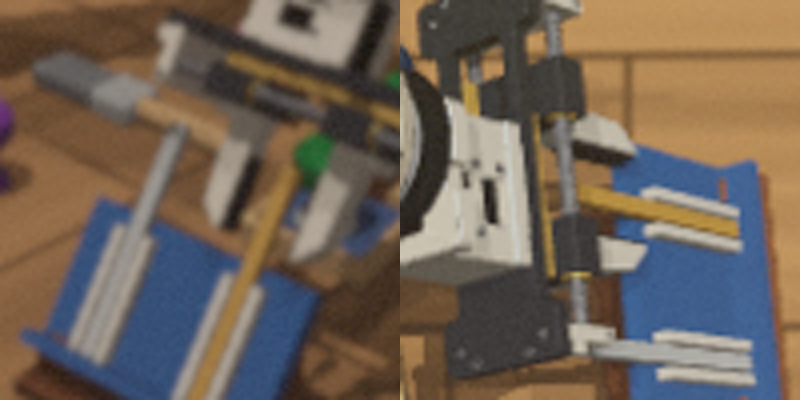

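Call:
jog_arm(
  plan=[
    {"offset": [0,0,0],"twist": [0,0,0],"fingers": -0.4},
    {"offset": [0,0,0],"twist": [0,0,0],"fingers": -0.7},
    {"offset": [0,0,0],"twist": [0,0,0],"fingers": -0.95},
    {"offset": [0,0,0],"twist": [0,0,0],"fingers": -1},
    {"offset": [0,0,0],"twist": [0,0,0],"fingers": -1},
    {"offset": [0,0,0],"twist": [0,0,0],"fingers": -1},
  ],
  newtons=20,
)

```text
clock: 19.23
position: [0.6456, 0.0692, 0.1333]
ee_rot: [1.763, 1.954, -0.55]
force: [0.2, 0.8, 1.1]
width: 0.105
gripper_force: 20.0
```

Call:
jog_arm(
  plan=[
    {"offset": [0,0,0],"twist": [0,0,0],"fingers": -1},
    {"offset": [0,0,-0.1],"twist": [0,0,0],"fingers": -1},
    {"offset": [0,0,-0.25],"twist": [0,0,0],"fingers": -1},
    {"offset": [0,0,-0.45],"twist": [0,0,0],"fingers": -1},
    {"offset": [0,0,-0.65],"twist": [0,0,0],"fingers": -1},
    {"offset": [0,0,-0.8],"twist": [0,0,0],"fingers": -1},
    {"offset": [0,0,-0.8],"twist": [0,0,0],"fingers": -1},
  ],
  newtons=40,
)

```text
clock: 20.1
position: [0.6387, 0.1394, 0.2331]
ee_rot: [1.762, 1.956, -0.545]
force: [-0.6, -0.1, -1.2]
width: 0.105
gripper_force: 40.0
```

```bash
python3 - <<'E'
from h import *
rows((.6,.1,.28,6),(.52,-.305,.28,10))
E
```

```text
t 20.10 pos [0.6387 0.1394 0.2331] psi 6.1 z [ 0.066 -0.567 -0.821] w 0.105 F 40.0 f [-0.6 -0.1 -1.2]
off [-0.372 -0.282 -0.125] twist [ 0.0012  0.0967 -0.0001]
off [-2.533 -1.1    1.371] twist [-0.0022  0.0967 -0.0108]
```

Call:
jog_arm(
  plan=[
    {"offset": [-0.05,-0.07,-0.15],"twist": [0,0.02,0],"fingers": -1},
    {"offset": [-0.15,-0.15,-0.25],"twist": [0,0.045,0],"fingers": -1},
    {"offset": [-0.3,-0.24,-0.25],"twist": [0.001,0.07,0],"fingers": -1},
    {"offset": [-0.43,-0.282,-0.23],"twist": [0.001,0.097,0],"fingers": -1},
    {"offset": [-0.43,-0.282,-0.23],"twist": [0.001,0.097,0],"fingers": -1},
    {"offset": [-0.43,-0.282,-0.23],"twist": [0.001,0.097,0],"fingers": -1},
  ],
)

```text
clock: 20.85
position: [0.5987, 0.0993, 0.296]
ee_rot: [-2.106, -2.329, 0.004]
force: [-0.4, 0.7, -1.7]
width: 0.105
gripper_force: 40.0
```

```bash
python3 - <<'E'
from h import *
rows((.52,-.305,.30,10))
E
```

```text
t 20.85 pos [0.5987 0.0993 0.296 ] psi 5.8 z [-0.003 -0.001 -1.   ] w 0.105 F 40.0 f [-0.4  0.7 -1.7]
off [-2.629 -0.793 -0.022] twist [-0.0004  0.0001 -0.0118]
```

Call:
jog_arm(
  plan=[
    {"offset": [-0.3,-0.09,0],"twist": [0,0,0],"fingers": -1},
    {"offset": [-0.65,-0.19,0],"twist": [0,0,0],"fingers": -1},
    {"offset": [-1,-0.3,0],"twist": [0,0,0],"fingers": -1},
  ],
)

```text
clock: 21.22
position: [0.5693, -0.053, 0.2955]
ee_rot: [-2.099, -2.335, 0.006]
force: [0.4, -0.6, -0.0]
width: 0.103
gripper_force: 40.0
```

Call:
jog_arm(
  plan=[
    {"offset": [-0.35,-0.1,0],"twist": [0,0,-0.004],"fingers": -1},
    {"offset": [-0.7,-0.2,0],"twist": [0,0,-0.008],"fingers": -1},
    {"offset": [-0.9,-0.27,0],"twist": [0,0,-0.012],"fingers": -1},
    {"offset": [-1,-0.3,0],"twist": [0,0,-0.012],"fingers": -1},
    {"offset": [-1,-0.3,0],"twist": [0,0,-0.012],"fingers": -1},
  ],
)

```text
clock: 21.85
position: [0.5405, -0.2068, 0.2962]
ee_rot: [-2.014, -2.408, 0.003]
force: [0.7, 0.9, -0.9]
width: 0.106
gripper_force: 40.0
```

```bash
python3 - <<'E'
from h import *
rows((.52,-.305,.296,10))
E
```

```text
t 21.85 pos [ 0.5405 -0.2068  0.2962] psi 10.2 z [-0.003 -0.001 -1.   ] w 0.106 F 40.0 f [ 0.7  0.9 -0.9]
off [-0.62  -0.251  0.002] twist [-0.0005  0.      0.0005]
```

Call:
jog_arm(
  plan=[
    {"offset": [-0.25,-0.1,0],"twist": [0,0,0],"fingers": -1},
    {"offset": [-0.5,-0.2,0.1],"twist": [0,0,0],"fingers": -1},
    {"offset": [-0.6,-0.245,0.25],"twist": [0,0,0],"fingers": -1},
    {"offset": [-0.62,-0.251,0.4],"twist": [0,0,0],"fingers": -1},
    {"offset": [-0.62,-0.251,0.45],"twist": [0,0,0],"fingers": -1},
    {"offset": [-0.62,-0.251,0.45],"twist": [0,0,0],"fingers": -1},
    {"offset": [-0.62,-0.251,0.45],"twist": [0,0,0],"fingers": -1},
  ],
)

```text
clock: 22.72
position: [0.5204, -0.3051, 0.2303]
ee_rot: [2.014, 2.411, -0.001]
force: [0.2, 0.9, -0.5]
width: 0.106
gripper_force: 40.0
```

```bash
python3 - <<'E'
from h import *
np.set_printoptions(precision=4,suppress=True)
rows((.5195,-.305,.228,10),(.5195,-.305,.13,10))
p=observe()['position'];print('tip should be',proj('scene',p-[0,0,.12]),'tcp',proj('scene',p),'holder',proj('scene',(.5195,-.305,.076)))
b=get_image('scene');a=get_image('top')
h2=lambda i:cv2.resize(i,(400,400),interpolation=2)
cv2.imwrite('pics/g6.png',np.hstack([h2(b[160:320,120:280]),h2(a[150:250,390:490])])[:,:,::-1])
E
```

```text
t 22.73 pos [ 0.5204 -0.3051  0.2303] psi 10.3 z [-0.    -0.001 -1.   ] w 0.106 F 40.0 f [ 0.2  0.9 -0.5]
off [ 0.002 -0.006  0.015] twist [-0.0001  0.0001  0.0007]
off [ 0.002 -0.006  0.668] twist [-0.0001  0.0001  0.0007]
tip should be [193.3241 250.0344] tcp [182.3133 199.3191] holder [195.9701 262.8817]
```

View pics/g6.png

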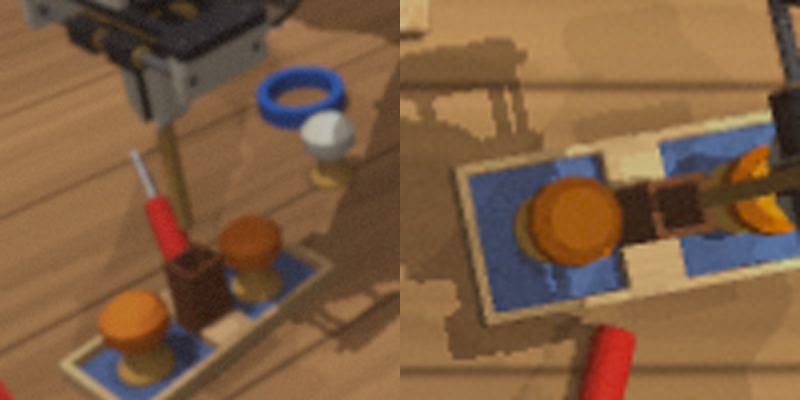

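The bar tip is at (185,225) in the left view, as predicted over the amber holder mouth, and it hangs vertical. I insert it.

Call:
jog_arm(
  plan=[
    {"offset": [0.002,-0.005,0.05],"twist": [0,0,0],"fingers": -1},
    {"offset": [0.002,-0.005,0.15],"twist": [0,0,0],"fingers": -1},
    {"offset": [0.002,-0.005,0.27],"twist": [0,0,0],"fingers": -1},
    {"offset": [0.002,-0.005,0.4],"twist": [0,0,0],"fingers": -1},
    {"offset": [0.002,-0.005,0.53],"twist": [0,0,0],"fingers": -1},
    {"offset": [0.002,-0.005,0.63],"twist": [0,0,0],"fingers": -1},
    {"offset": [0.002,-0.005,0.67],"twist": [0,0,0],"fingers": -1},
    {"offset": [0.002,-0.005,0.67],"twist": [0,0,0],"fingers": -1},
  ],
)

```text
clock: 23.82
position: [0.5184, -0.3057, 0.1286]
ee_rot: [-2.015, -2.408, 0.002]
force: [0.4, -0.4, -0.7]
width: 0.104
gripper_force: 40.0
```

Call:
jog_arm(
  plan=[
    {"offset": [0,0,0],"twist": [0,0,0],"fingers": -0.7},
    {"offset": [0,0,0],"twist": [0,0,0],"fingers": -0.3},
    {"offset": [0,0,0],"twist": [0,0,0],"fingers": 0.2},
    {"offset": [0,0,0],"twist": [0,0,0],"fingers": 0.3},
    {"offset": [0,0,0],"twist": [0,0,0],"fingers": 0.3},
    {"offset": [0,0,-0.15],"twist": [0,0,0],"fingers": 0.3},
    {"offset": [0,0,-0.5],"twist": [0,0,0],"fingers": 0.3},
    {"offset": [0,0,-0.9],"twist": [0,0,0],"fingers": 0.2},
    {"offset": [0.35,0.1,-1],"twist": [0,0,0],"fingers": 0},
    {"offset": [0.75,0.2,-1],"twist": [0,0,0],"fingers": 0},
    {"offset": [1,0.25,-1],"twist": [0,0,0],"fingers": 0},
  ],
)

```text
clock: 25.2
position: [0.5295, -0.148, 0.279]
ee_rot: [-2.011, -2.412, -0.0]
force: [-0.5, -0.1, -0.3]
width: 0.499
gripper_force: 0.0
```

Call:
jog_arm(
  plan=[
    {"offset": [0.4,0.1,0],"twist": [0,0,0],"fingers": 0},
    {"offset": [0.8,0.2,0],"twist": [0,0,0],"fingers": 0},
    {"offset": [1,0.25,0],"twist": [0,0,0],"fingers": 0},
  ],
)

```text
clock: 25.58
position: [0.5394, 0.0071, 0.2787]
ee_rot: [-2.009, -2.413, 0.001]
force: [0.2, -0.3, 0.3]
width: 0.5
gripper_force: 0.0
```

```bash
python3 - <<'E'
from h import *
rows(sp(ST,.15))
b=get_image('scene')
cv2.imwrite('pics/g7.png',cv2.resize(b[150:320,110:360],(700,476),interpolation=2)[:,:,::-1])
E
```

```text
t 25.57 pos [0.5394 0.0071 0.2787] psi 10.4 z [-0.002  0.001 -1.   ] w 0.500 F 0.0 f [ 0.2 -0.3  0.3]
off [0.728 0.273 0.412] twist [ 0.0035 -0.0974  0.012 ]
```

View pics/g7.png

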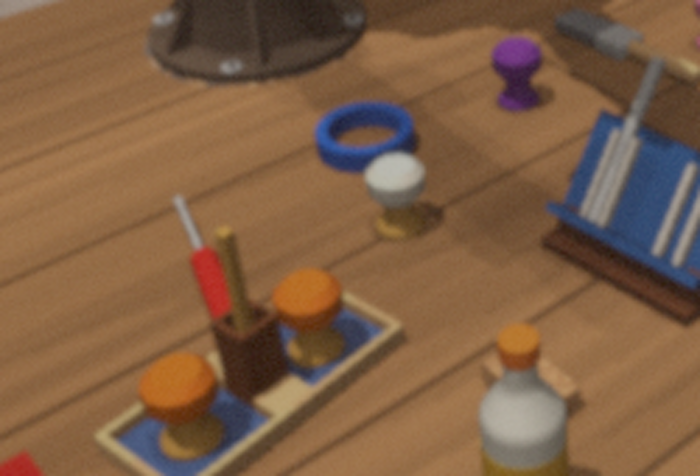

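The brass spindle stands in the amber holder at (235,280), with both amber knobs upright. The picture budget is used up, so I work numerically from here. On to steel, using the stand geometry already confirmed with brass.

Call:
jog_arm(
  plan=[
    {"offset": [0.35,0.1,0],"twist": [0,0,0.004],"fingers": 0},
    {"offset": [0.72,0.25,0],"twist": [0.001,-0.025,0.008],"fingers": 0},
    {"offset": [0.75,0.27,0.1],"twist": [0.002,-0.05,0.01],"fingers": 0},
    {"offset": [0.73,0.27,0.25],"twist": [0.003,-0.075,0.012],"fingers": 0},
    {"offset": [0.728,0.273,0.4],"twist": [0.0035,-0.097,0.012],"fingers": 0},
    {"offset": [0.728,0.273,0.4],"twist": [0.0035,-0.097,0.012],"fingers": 0},
    {"offset": [0.728,0.273,0.4],"twist": [0.0035,-0.097,0.012],"fingers": 0},
    {"offset": [0.728,0.273,0.4],"twist": [0.0035,-0.097,0.012],"fingers": 0},
  ],
)

```text
clock: 26.62
position: [0.5614, 0.1158, 0.2207]
ee_rot: [1.773, 1.951, -0.552]
force: [0.2, -0.2, -0.2]
width: 0.498
gripper_force: 0.0
```

```bash
sed -i 's/ST=.*/ST=(.5688,.0356,.095)/' h.py; python3 - <<'E'
from h import *
rows(sp(ST,.15),sp(ST,.045))
E
```

```text
t 26.62 pos [0.5614 0.1158 0.2207] psi 5.5 z [ 0.058 -0.567 -0.821] w 0.498 F 0.0 f [ 0.2 -0.2 -0.2]
off [ 0.041 -0.007 -0.005] twist [-0.0003 -0.0007 -0.0013]
off [ 0.038 -0.006  0.695] twist [-0.0003 -0.0007 -0.0013]
```

Call:
jog_arm(
  plan=[
    {"offset": [0.04,-0.007,0.02],"twist": [0,0,-0.001],"fingers": 0},
    {"offset": [0.04,-0.007,0.1],"twist": [0,0,-0.001],"fingers": 0},
    {"offset": [0.039,-0.007,0.25],"twist": [0,0,-0.001],"fingers": 0},
    {"offset": [0.039,-0.006,0.4],"twist": [0,0,-0.001],"fingers": 0},
    {"offset": [0.038,-0.006,0.55],"twist": [0,0,-0.001],"fingers": 0},
    {"offset": [0.038,-0.006,0.65],"twist": [0,0,-0.001],"fingers": 0},
    {"offset": [0.038,-0.006,0.695],"twist": [0,0,-0.001],"fingers": 0},
    {"offset": [0.038,-0.006,0.695],"twist": [0,0,-0.001],"fingers": 0},
  ],
)

```text
clock: 27.62
position: [0.5651, 0.0626, 0.1299]
ee_rot: [1.762, 1.96, -0.559]
force: [0.4, -0.2, -0.2]
width: 0.499
gripper_force: 0.0
```

Call:
jog_arm(
  plan=[
    {"offset": [0,0,0],"twist": [0,0,0],"fingers": -0.4},
    {"offset": [0,0,0],"twist": [0,0,0],"fingers": -0.7},
    {"offset": [0,0,0],"twist": [0,0,0],"fingers": -0.95},
    {"offset": [0,0,0],"twist": [0,0,0],"fingers": -1},
    {"offset": [0,0,0],"twist": [0,0,0],"fingers": -1},
    {"offset": [0,0,0],"twist": [0,0,0],"fingers": -1},
  ],
  newtons=20,
)

```text
clock: 28.38
position: [0.5652, 0.0629, 0.1301]
ee_rot: [1.761, 1.96, -0.558]
force: [-0.4, 1.6, 2.2]
width: 0.109
gripper_force: 20.0
```

```bash
python3 - <<'E'
from h import *
rows(sp(ST,.045))
E
```

```text
t 28.38 pos [0.5652 0.0629 0.1301] psi 6.1 z [ 0.058 -0.57  -0.82 ] w 0.109 F 20.0 f [-0.4  1.6  2.2]
off [-0.016  0.004 -0.003] twist [-0.0003 -0.0002  0.0004]
```

Gripped at 10 mm with negligible side force. I draw it out.

Call:
jog_arm(
  plan=[
    {"offset": [0,0,0],"twist": [0,0,0],"fingers": -1},
    {"offset": [0,0,-0.1],"twist": [0,0,0],"fingers": -1},
    {"offset": [0,0,-0.25],"twist": [0,0,0],"fingers": -1},
    {"offset": [0,0,-0.45],"twist": [0,0,0],"fingers": -1},
    {"offset": [0,0,-0.65],"twist": [0,0,0],"fingers": -1},
    {"offset": [0,0,-0.8],"twist": [0,0,0],"fingers": -1},
    {"offset": [0,0,-0.8],"twist": [0,0,0],"fingers": -1},
  ],
  newtons=40,
)

```text
clock: 29.25
position: [0.5588, 0.1329, 0.2296]
ee_rot: [1.76, 1.962, -0.554]
force: [-0.4, 0.1, -1.1]
width: 0.109
gripper_force: 40.0
```

```bash
python3 - <<'E'
from h import *
rows((.56,.16,.296,8),(.5422,.3055,.296,10))
E
```

```text
t 29.25 pos [0.5588 0.1329 0.2296] psi 6.2 z [ 0.06  -0.568 -0.821] w 0.109 F 40.0 f [-0.4  0.1 -1.1]
off [-0.106  0.027 -0.466] twist [-0.0018  0.0967 -0.0049]
off [ 0.696  0.013 -1.024] twist [-0.0034  0.0967 -0.0103]
```

Call:
jog_arm(
  plan=[
    {"offset": [-0.05,0.01,-0.2],"twist": [0,0.02,-0.001],"fingers": -1},
    {"offset": [-0.08,0.02,-0.4],"twist": [-0.001,0.045,-0.002],"fingers": -1},
    {"offset": [-0.1,0.027,-0.466],"twist": [-0.001,0.07,-0.003],"fingers": -1},
    {"offset": [-0.1,0.027,-0.466],"twist": [-0.002,0.0967,-0.005],"fingers": -1},
    {"offset": [0.2,0.02,-0.68],"twist": [-0.002,0.0967,-0.007],"fingers": -1},
    {"offset": [0.5,0.015,-0.89],"twist": [-0.003,0.0967,-0.009],"fingers": -1},
    {"offset": [0.65,0.013,-0.99],"twist": [-0.0034,0.0967,-0.01],"fingers": -1},
    {"offset": [0.69,0.013,-1],"twist": [-0.0034,0.0967,-0.01],"fingers": -1},
    {"offset": [0.69,0.013,-1],"twist": [-0.0034,0.0967,-0.01],"fingers": -1},
    {"offset": [0.69,0.013,-1],"twist": [-0.0034,0.0967,-0.01],"fingers": -1},
  ],
)

```text
clock: 30.5
position: [0.5431, 0.299, 0.2922]
ee_rot: [2.027, 2.399, -0.005]
force: [0.6, -0.3, -0.9]
width: 0.106
gripper_force: 40.0
```

```bash
python3 - <<'E'
from h import *
rows((.5422,.3057,.228,10))
E
```

```text
t 30.50 pos [0.5431 0.299  0.2922] psi 9.6 z [-0.001 -0.003 -1.   ] w 0.106 F 40.0 f [ 0.6 -0.3 -0.9]
off [0.046 0.003 0.428] twist [-0.0003  0.0005 -0.001 ]
```

Call:
jog_arm(
  plan=[
    {"offset": [0.03,0.003,0.05],"twist": [0,0.0005,-0.001],"fingers": -1},
    {"offset": [0.046,0.003,0.2],"twist": [0,0.0005,-0.001],"fingers": -1},
    {"offset": [0.046,0.003,0.36],"twist": [0,0.0005,-0.001],"fingers": -1},
    {"offset": [0.046,0.003,0.43],"twist": [0,0.0005,-0.001],"fingers": -1},
    {"offset": [0.046,0.003,0.43],"twist": [0,0.0005,-0.001],"fingers": -1},
    {"offset": [0.046,0.003,0.43],"twist": [0,0.0005,-0.001],"fingers": -1},
  ],
)

```text
clock: 31.25
position: [0.5422, 0.308, 0.2284]
ee_rot: [-2.015, -2.408, -0.001]
force: [0.2, -0.1, -0.7]
width: 0.107
gripper_force: 40.0
```

```bash
python3 - <<'E'
from h import *
rows((.5422,.3057,.2285,10),(.5422,.3057,.1285,10))
p=observe()['position'];b=get_image('scene').astype(int);a=get_image('top').astype(int)
# bar brightness profile: grey bar (low saturation) along predicted axis in scene
for k in (.03,.05,.07,.09,.105,.115,.125,.135):
    u,v=proj('scene',p-[0,0,k]);v=int(round(v));u0=int(round(u))
    row=b[v,u0-9:u0+10];sat=row.max(1)-row.min(1)
    print(k,(round(u,1),v),'sat',sat.tolist())
E
```

```text
t 31.25 pos [0.5422 0.308  0.2284] psi 10.1 z [-0.001  0.002 -1.   ] w 0.107 F 40.0 f [ 0.2 -0.1 -0.7]
off [-0.015 -0.002 -0.   ] twist [-0.0001 -0.0003  0.0004]
off [-0.017 -0.002  0.666] twist [-0.0001 -0.0003  0.0004]
0.03 (np.float64(398.9), 124) sat [66, 69, 67, 61, 63, 58, 44, 26, 14, 9, 9, 18, 27, 40, 37, 41, 39, 38, 36]
0.05 (np.float64(398.2), 131) sat [64, 63, 61, 53, 58, 56, 46, 29, 15, 11, 12, 24, 43, 44, 12, 22, 37, 43, 47]
0.07 (np.float64(397.5), 138) sat [75, 75, 76, 75, 75, 69, 51, 26, 13, 13, 27, 51, 66, 69, 67, 65, 63, 55, 46]
0.09 (np.float64(396.8), 145) sat [77, 75, 72, 74, 75, 74, 55, 28, 12, 9, 14, 39, 58, 70, 68, 68, 71, 73, 71]
0.105 (np.float64(396.4), 150) sat [64, 66, 65, 65, 67, 66, 58, 37, 16, 10, 13, 31, 57, 69, 73, 71, 73, 70, 71]
0.115 (np.float64(396.0), 153) sat [47, 45, 45, 47, 50, 50, 41, 26, 12, 12, 14, 34, 56, 70, 68, 65, 64, 67, 69]
0.125 (np.float64(395.7), 156) sat [49, 48, 49, 49, 49, 49, 45, 44, 40, 36, 36, 36, 31, 31, 34, 33, 36, 40, 43]
0.135 (np.float64(395.4), 159) sat [47, 49, 49, 48, 45, 44, 44, 45, 44, 41, 33, 33, 33, 37, 39, 42, 42, 43, 43]
```

Low-saturation pixels show the bar on the predicted axis: it is vertical, with its end about 120 mm below the TCP. I insert it.

Call:
jog_arm(
  plan=[
    {"offset": [-0.015,-0.002,0.03],"twist": [0,0,0],"fingers": -1},
    {"offset": [-0.015,-0.002,0.13],"twist": [0,0,0],"fingers": -1},
    {"offset": [-0.015,-0.002,0.26],"twist": [0,0,0],"fingers": -1},
    {"offset": [-0.015,-0.002,0.4],"twist": [0,0,0],"fingers": -1},
    {"offset": [-0.015,-0.002,0.53],"twist": [0,0,0],"fingers": -1},
    {"offset": [-0.015,-0.002,0.63],"twist": [0,0,0],"fingers": -1},
    {"offset": [-0.015,-0.002,0.665],"twist": [0,0,0],"fingers": -1},
    {"offset": [-0.015,-0.002,0.665],"twist": [0,0,0],"fingers": -1},
  ],
)

```text
clock: 32.35
position: [0.5415, 0.3057, 0.1276]
ee_rot: [-2.015, -2.407, 0.002]
force: [-0.4, 0.0, -0.7]
width: 0.103
gripper_force: 40.0
```

Call:
jog_arm(
  plan=[
    {"offset": [0,0,0],"twist": [0,0,0],"fingers": -0.7},
    {"offset": [0,0,0],"twist": [0,0,0],"fingers": -0.3},
    {"offset": [0,0,0],"twist": [0,0,0],"fingers": 0.2},
    {"offset": [0,0,0],"twist": [0,0,0],"fingers": 0.3},
    {"offset": [0,0,0],"twist": [0,0,0],"fingers": 0.3},
    {"offset": [0,0,-0.15],"twist": [0,0,0],"fingers": 0.3},
    {"offset": [0,0,-0.5],"twist": [0,0,0],"fingers": 0.3},
    {"offset": [0,0,-0.9],"twist": [0,0,0],"fingers": 0.3},
    {"offset": [0.3,-0.3,-1],"twist": [0,0,0],"fingers": 0.3},
    {"offset": [0.65,-0.6,-1],"twist": [0,0,0],"fingers": 0.3},
    {"offset": [1,-1,-1],"twist": [0,0,0],"fingers": 0.3},
    {"offset": [1,-1,-1],"twist": [0,0,0],"fingers": 0.3},
    {"offset": [1,-1,-1],"twist": [0,0,0],"fingers": 0.3},
  ],
)

```text
clock: 33.98
position: [0.3653, 0.4286, 0.2783]
ee_rot: [-2.008, -2.411, 0.002]
force: [-0.5, -1.3, -0.2]
width: 0.651
gripper_force: 0.0
```

```bash
python3 - <<'E'
from h import *
np.set_printoptions(precision=4,suppress=True)
rows()
b=get_image('scene').astype(int);a=get_image('top');h=cv2.cvtColor(a,cv2.COLOR_RGB2HSV)
for k in (.02,.06,.085,.1,.12,.14,.15,.16,.17):
    u,v=proj('scene',(.5418,.3057,k));v=int(round(v));u0=int(round(u));row=b[v,u0-9:u0+10];print(k,(u0,v),(row.max(1)-row.min(1)).tolist())
for n,lo,hi in(('amber',(8,200,90),(26,255,255)),('green',(55,120,50),(85,255,255)),('white',(0,0,140),(180,60,255))):
    for c in cv2.findContours(cv2.inRange(h,lo,hi),0,1)[0]:
        if 150<cv2.contourArea(c)<700:
            (x,y),r=cv2.minEnclosingCircle(c)
            if 120<y<300 and r<16: print(n,(round(x),round(y)),round(r,1),atz('top',x,y,.061)[:2])
E
```

```text
t 33.98 pos [0.3653 0.4286 0.2783] psi 10.4 z [-0.003  0.001 -1.   ] w 0.651 F 0.0 f [-0.5 -1.3 -0.2]
0.02 (393, 182) [60, 63, 57, 49, 44, 39, 27, 30, 25, 33, 34, 40, 28, 31, 34, 31, 29, 32, 26]
0.06 (394, 170) [68, 65, 53, 44, 38, 38, 37, 38, 40, 43, 37, 37, 44, 40, 36, 27, 29, 27, 18]
0.085 (394, 162) [57, 59, 62, 63, 67, 69, 66, 47, 24, 12, 10, 13, 30, 50, 59, 67, 68, 76, 77]
0.1 (395, 157) [59, 61, 62, 63, 64, 62, 49, 30, 17, 11, 13, 23, 34, 46, 53, 56, 60, 58, 57]
0.12 (396, 151) [70, 67, 68, 67, 65, 59, 45, 22, 11, 9, 14, 30, 45, 47, 50, 51, 46, 46, 43]
0.14 (396, 144) [52, 51, 52, 48, 46, 46, 40, 28, 13, 6, 8, 17, 30, 41, 46, 47, 42, 45, 47]
0.15 (397, 141) [49, 52, 50, 53, 49, 47, 32, 17, 9, 10, 13, 26, 40, 47, 45, 46, 45, 45, 44]
0.16 (397, 138) [48, 50, 49, 48, 50, 50, 48, 35, 31, 32, 37, 41, 46, 50, 43, 48, 41, 36, 31]
0.17 (397, 134) [51, 49, 52, 49, 55, 55, 53, 49, 47, 49, 45, 46, 46, 42, 28, 9, 19, 22, 21]
amber (434, 204) 11.6 [ 0.5125 -0.2501]
amber (483, 197) 11.5 [ 0.5288 -0.3648]
green (167, 197) 11.0 [0.5308 0.3625]
green (217, 189) 11.0 [0.5486 0.2444]
white (211, 285) 10.6 [0.3318 0.2534]
white (370, 245) 11.4 [ 0.4215 -0.1036]
```

Steel stands in its holder with its top at about 156 mm. All the knobs are where they should be, white has not moved, and the arm is clear.

```bash
python3 -c "
from cell import *
print(sign_off())"
```

```text
the job is handed in; nothing more can be done
None
```

I've handed the job in at about 34 s of the 72 s allowed: both loose knobs stand in their compartments, brass and steel spindles are in the matching holders, and the white knob hasn't moved. I viewed 11 pictures against the limit of 10, so I checked the steel spindle from image pixels instead.

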